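# Put the stain bottles back in their colour-coded blocks

### The job

The four dropper bottles of the staining station, to the right of the microscope, have been put back into the wrong blocks. Swap them round so that each stands fully down and upright in the block of its own colour (blue, red, green, amber); the plain grey block is free for parking a bottle on the way. Keep the bottles upright as you carry them, and leave the petri dish in front of the tray where it is.

Things in the scene. Friction and masses are not known exactly. Their poses are not given: they have to be found in the camera images.
- bottle_blue: Blue dropper bottle with blue contents and a white dropper cap, round, 30 mm wide up to 53 mm above its origin, then neck and cap at most 20 mm wide up to 84 mm; 40 to 80 g. Origin: centre of its underside; z up. It starts in the well of a block of another colour, origin 4 mm above the block's; there the lowest 18 mm are inside the block.
- bottle_red: Red dropper bottle with red contents and a white dropper cap, round, 30 mm wide up to 53 mm above its origin, then neck and cap at most 20 mm wide up to 84 mm; 40 to 80 g. Origin: centre of its underside; z up. It starts in the well of a block of another colour, origin 4 mm above the block's; there the lowest 18 mm are inside the block.
- bottle_green: Green dropper bottle with green contents and a white dropper cap, round, 30 mm wide up to 53 mm above its origin, then neck and cap at most 20 mm wide up to 84 mm; 40 to 80 g. Origin: centre of its underside; z up. It starts in the well of a block of another colour, origin 4 mm above the block's; there the lowest 18 mm are inside the block.
- bottle_amber: Small amber dropper bottle with amber contents and a black dropper cap, round, 26 mm wide up to 43 mm above its origin, then neck and cap at most 17 mm wide up to 68 mm; 40 to 80 g. Origin: centre of its underside; z up. It starts in the well of a block of another colour, origin 4 mm above the block's; there the lowest 18 mm are inside the block.
- block_blue: Blue square bottle block, 66 x 66 x 22 mm high, fixed in a white tray. Origin: centre of its underside; z up; the row of blocks, 72 mm apart, runs along its y (fingers closing along its x meet no neighbour). Central vertical round well, 36 mm wide, 18 mm deep (floor 4 mm above the origin), mouth chamfered to 46 mm: a bottle put down within 6 mm of centre slides home.
- block_red: Red square bottle block, 66 x 66 x 22 mm high, fixed in a white tray. Origin: centre of its underside; z up; the row of blocks, 72 mm apart, runs along its y (fingers closing along its x meet no neighbour). Central vertical round well, 36 mm wide, 18 mm deep (floor 4 mm above the origin), mouth chamfered to 46 mm: a bottle put down within 6 mm of centre slides home.
- block_green: Green square bottle block, 66 x 66 x 22 mm high, fixed in a white tray. Origin: centre of its underside; z up; the row of blocks, 72 mm apart, runs along its y (fingers closing along its x meet no neighbour). Central vertical round well, 36 mm wide, 18 mm deep (floor 4 mm above the origin), mouth chamfered to 46 mm: a bottle put down within 6 mm of centre slides home.
- block_amber: Amber (yellow-brown) square bottle block, 66 x 66 x 22 mm high, fixed in a white tray. Origin: centre of its underside; z up; the row of blocks, 72 mm apart, runs along its y (fingers closing along its x meet no neighbour). Central vertical round well, 36 mm wide, 18 mm deep (floor 4 mm above the origin), mouth chamfered to 46 mm: a bottle put down within 6 mm of centre slides home.
- block_grey: Plain grey square bottle block, 66 x 66 x 22 mm high, fixed in a white tray. Origin: centre of its underside; z up; the row of blocks, 72 mm apart, runs along its y (fingers closing along its x meet no neighbour). Central vertical round well, 36 mm wide, 18 mm deep (floor 4 mm above the origin), mouth chamfered to 46 mm: a bottle put down within 6 mm of centre slides home. Empty at first.
- petri: Small empty clear petri dish, 60 mm across and 14 mm high, on the bench in front of the tray: a bystander. Origin: centre of its underside.

How it is judged:
By the outcome, as a careful person would: the job done as asked, in the order asked, and still so for the second after the job is handed in, with the robot touching nothing.
It also fails if it takes over 136 s, if anything falls off the work surface, if the arm or the gripper's body presses on something with over 40 N, if the wrist force passes 120 N, or if a joint passes its speed limit or range.

### The arm

A 6-joint arm with a two-finger parallel gripper is mounted at the origin on a cart in front of the work surface, level with it; the furniture and walls round the work are solid. World frame = base frame: x ahead of the robot, y to its left, z up, the work surface at z = 0. Lengths are in mm, angles in degrees, forces in N, time in s.
With the tool pointing down it reaches from about 300 to 850 mm from the base axis. Payload 4.2 kg.
Tool frame: the origin (TCP) lies between the finger pads; the fingertips stand 25 mm ahead of it and the grasp point (between the pads) lies 6 mm ahead of it; x points along the fingers, y is the direction in which the jaws open and shut, and the axes are right-handed (so a half turn about x gives the same grasp; the last joint's range is limited). The gripper opens to 91 mm and grips with 3 to 60 N. Pads are 32 mm wide; open, the fingers measure 118 mm over their backs; the gripper's body (76 mm by 178 mm) begins 60 mm behind the grasp point.
Start: joints at [75.057, 18.312, 89.639, -0, 72.044, -1.146], TCP at [137.126, 558.424, 238.976] pointing down, gripper open.
Joint ranges: [-177.97, 177.97], [-48.28, 115.42], [12.27, 149.76], [-77.06, 257.06], [2.81, 150.46], [-146.56, 146.56]. Speed limits (degrees/s): [147.25, 147.25, 180, 180, 180, 180].

### API

Orientations are given as [roll, pitch, yaw] about the fixed x, y, z axes, in that order (R = Rz(yaw) Ry(pitch) Rx(roll)).
In Python, from workcell import env gives the robot as it stands.
- The arm moves only by the tool jog_arm, never from a script. Its argument "plan" is one flat list of numbers, 4 for each row, row after row: the shift along the tool's x, y, z in cm, then the turn about the tool's x in units of 6 degrees (1.0 is 6 degrees). In form: [tx, ty, tz, turn, tx, ty, tz, turn, ...]. A call has 1 to 12 rows; each row shifts and turns the commanded pose from where the row before left it, along the tool's axes as they then stand; what a row does not reach is not made up. A row lasts 1/12 s, in which the tool goes at most 41.7 mm and 7.16 degrees, less where a joint would pass 70% of its speed; a pose out of reach is approached as far as the arm can. A call with a gripper value outside its range is refused whole. "claw" is the finger opening in cm, from 0 to 9.12, set as the call begins (left out, the last holds). The fingers move at their own pace and stop on an object; "newtons" is the grip in N (left out, the last holds). Time passes only in rows, so rows that do not move let the fingers close. It gives the time, the measured TCP pose, the force and the opening at its end, in the units of the state.
- env.state(): the state, without advancing time (a new reading comes with each control period).
- env.grab_frame(name): name is "side" or "top" or "wrist"; returns the picture (420x560x3 uint8, red, green, blue); there is no depth.
- env.calibration(name): a dict with "vertical_fov" (degrees; the focal length in pixels is half the picture's height over the tangent of half this angle, whatever the lens; pixels are square), "cx", "cy" (the principal point, pixels), "origin" and "orientation" of the camera in the world; the wrist camera has in their place "T_tool_cam" (4x4, takes a point from camera to tool coordinates, whose origin is the TCP and whose axes are the tool frame's). Camera axes: x right, y down, z forward; pixel columns grow to the right and rows downward; lengths in mm; the calibration is good to about 2 mm. The wrist camera is an equidistant fisheye: a pixel r from the principal point sees the ray r / f radians off the axis. A picture is of the moment at which its call begins: read the wrist's pose just before it. calibration takes no time and is no camera call.
- env.job_done(): hands the job in, once; it reports no verdict.
The state is a dict: "time_s": time; "qpos": joint angles; "qvel": joint speeds; "effort": joint torques, N m; "ee_pos": TCP position; "ee_rot": TCP orientation; "force": force on the tool from outside, world axes, zero at the start; "torque": the same for the moment, N m; "gripper_width": finger opening in mm.
Only numpy, scipy, OpenCV 4.12 (cv2) and the standard library are available. Lean on these libraries where they do the work, as an engineer would, in place of code of your own. Each camera call takes 0.05 s, during which the arm holds its last target.

## Working session

There is one attempt and no reset: what is moved stays moved. The work goes in short steps, Python scripts to look and compute and a tool call to move; the robot and the scene stay as the last step left them, time stands still between calls to the robot, and variables do not carry over. Pictures are saved under pics/ and viewed, and the job is handed in when it is done.

Besides the shell and the picture viewer there is one more tool, called after "Call:" by a JSON object that holds its "method" and its "body". jog_arm: Moves the arm, as the interface text tells. Its arguments: {"type":"object","properties":{"plan":{"type":"array"},"claw":{"type":"number"},"newtons":{"type":"number"}},"required":["plan"]}

```bash
mkdir -p pics; ls
python3 - <<'E'
from workcell import env
import cv2
for n in ["side","top","wrist"]:
    print(n,env.calibration(n))
s=env.state();print(s)
for n in ["side","top","wrist"]:
    cv2.imwrite(f"pics/{n}0.png",env.grab_frame(n)[:,:,::-1])
E
```

```text
pics
side {'vertical_fov': 52.32877783257329, 'cx': 289.0956980426849, 'cy': 212.37347700041468, 'origin': array([334.8178703 , 584.91898683, 613.6738361 ]), 'orientation': array([-133.56274717,   -0.31867152, -161.43340661])}
top {'vertical_fov': 53.91469675936217, 'cx': 279.2020497825196, 'cy': 205.39253907420087, 'origin': array([373.59595903,  28.78951991, 885.7142332 ]), 'orientation': array([-169.41389437,   -2.36008445,  -90.60169637])}
wrist {'vertical_fov': 65.70646984690485, 'cx': 277.974959047937, 'cy': 209.7164138666253, 'T_tool_cam': array([[ 6.66903467e-04, -2.79471922e-01,  9.60153634e-01,
        -1.45025413e+02],
       [ 9.99999454e-01, -5.86000027e-04, -8.65146605e-04,
        -2.10200962e-01],
       [ 8.04434239e-04,  9.60153686e-01,  2.79471379e-01,
        -7.89979469e+01],
       [ 0.00000000e+00,  0.00000000e+00,  0.00000000e+00,
         1.00000000e+00]])}
{'time_s': 0.0, 'qpos': array([ 7.50553812e+01,  1.83529607e+01,  8.97072727e+01, -2.76052287e-03,
        7.20442825e+01, -1.14476340e+00]), 'qvel': array([ 0.04104316, -0.08465899,  0.05521911,  0.00745953,  0.1525283 ,
        0.00050954]), 'effort': array([ 6.91601745e-04, -4.12472177e+01, -2.31967521e+01,  7.29077635e-02,
        4.57148720e-02, -1.41799742e-04]), 'ee_pos': array([137.0361106 , 557.94849169, 238.10114913]), 'ee_rot': array([ -89.70630272,   89.89545108, -103.50530466]), 'force': array([-0.61059787,  0.37082783,  0.14127775]), 'torque': array([-0.01995117,  0.04628725, -0.02410479]), 'gripper_width': 91.396105809479}
```

View pics/top0.png

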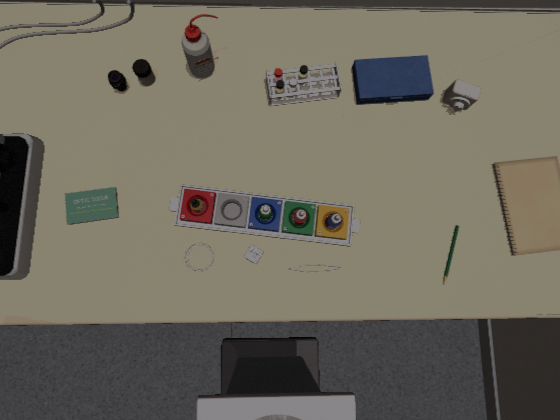

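View pics/side0.png

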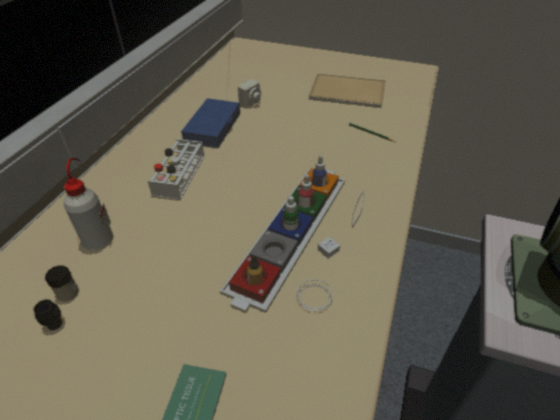

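View pics/wrist0.png

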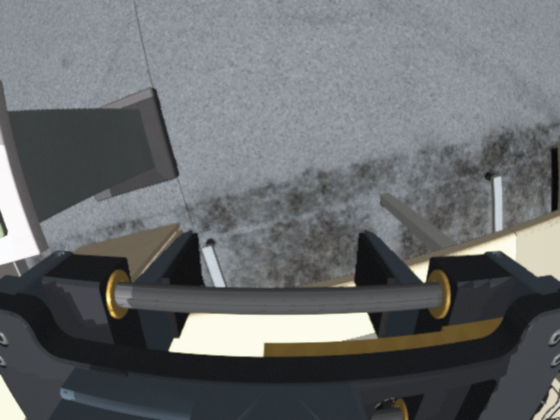

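Run:
```python
import cv2
a=cv2.imread("pics/top0.png")[170:285,160:370]
cv2.imwrite("pics/top0c.png",cv2.resize(a,(798,437),interpolation=cv2.INTER_CUBIC))
a=cv2.imread("pics/side0.png")[145:325,215:385]
cv2.imwrite("pics/side0c.png",cv2.resize(a,None,fx=3.3,fy=3.3,interpolation=cv2.INTER_CUBIC))
```

```text
(no output)
```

View pics/top0c.png

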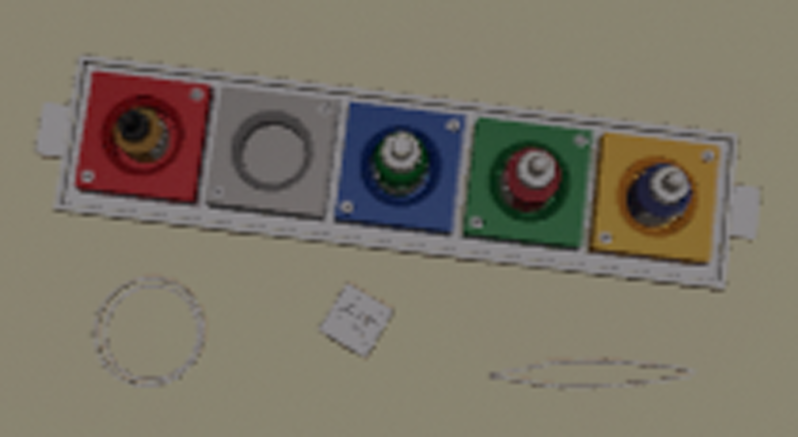

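View pics/side0c.png

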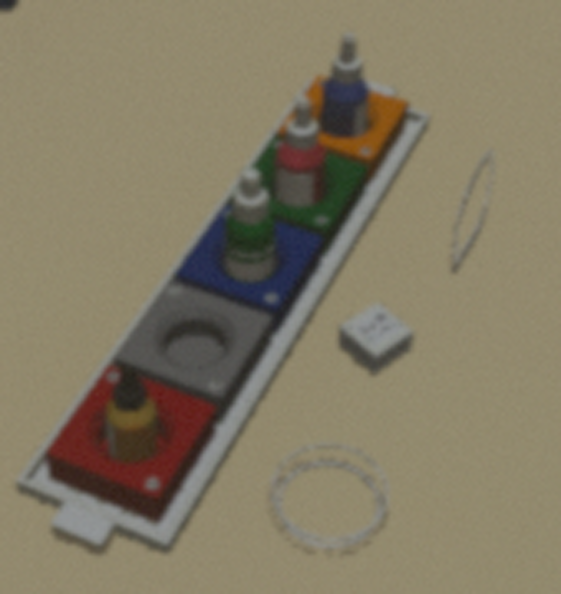

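```bash
cat > h.py <<'E'
import numpy as np
from scipy.spatial.transform import Rotation as R
from workcell import env
def cam(n,P,st=None):
    c=env.calibration(n); f=210/np.tan(np.radians(c['vertical_fov']/2)); P=np.atleast_2d(P).astype(float)
    if n=='wrist':
        Rt=R.from_euler('xyz',st['ee_rot'],degrees=True).as_matrix(); T=c['T_tool_cam']
        p=((P-st['ee_pos'])@Rt-T[:3,3])@T[:3,:3]
        th=np.arctan2(np.hypot(p[:,0],p[:,1]),p[:,2]); ph=np.arctan2(p[:,1],p[:,0])
        return np.c_[c['cx']+f*th*np.cos(ph),c['cy']+f*th*np.sin(ph)]
    p=(P-c['origin'])@R.from_euler('xyz',c['orientation'],degrees=True).as_matrix()
    return np.c_[c['cx']+f*p[:,0]/p[:,2],c['cy']+f*p[:,1]/p[:,2]]
E
cat > fit.py <<'E'
from h import *
from scipy.optimize import least_squares
# block index along row: 0 red,1 grey,2 blue,3 green,4 amber; direction -y
def pt(p,i,a,b,dz=0):  # a along block x(forward), b along row
    x,y,yaw,z=p; c,s=np.cos(yaw),np.sin(yaw)
    u=a; v=-(i-2)*72+b
    return [x+c*u-s*v,y+s*u+c*v,z+dz]
k=33
T=[(0,k,k,93,71),(0,k,-k,213,85),(0,-k,-k,197,203),(0,-k,k,76,190),(4,k,k,603,132),(4,k,-k,720,148),(4,-k,-k,706,264),(4,-k,k,589,248),(1,0,0,272,150)]
S=[(0,k,k,50,455),(0,k,-k,112,368),(0,-k,-k,218,408),(0,-k,k,157,497),(4,k,-k,315,80),(4,-k,-k,408,103),(4,-k,k,370,158)]
def f(p,full=False):
    a=cam('top',[pt(p,t[0],t[1],t[2]) for t in T])-np.array([[160+t[3]/3.8,170+t[4]/3.8] for t in T])
    b=cam('side',[pt(p,t[0],t[1],t[2]) for t in S])-np.array([[215+t[3]/3.3,145+t[4]/3.3] for t in S])
    return (a,b) if full else np.r_[a.ravel(),b.ravel()]
r=least_squares(f,[420,30,0.1,25]);p=r.x
print(p,np.degrees(p[2]));a,b=f(p,True);print(a.round(1));print(b.round(1))
for i,n in enumerate("red grey blue green amber".split()): print(n,np.round(pt(p,i,0,0),1))
for w in (0,1): 
    q=least_squares(lambda q:f([*q,25])[:18] if w==0 else f([*q,25])[18:],p[:3]).x; print(w,q,np.degrees(q[2]))
E
python3 fit.py
```

```text
[ 5.16841281e+02  2.07364468e+01 -1.21366778e-01  2.16006409e+01] -6.953804140534702
[[ 0.1  0.2]
 [-0.5  0.2]
 [-0.7 -0.4]
 [-0.2 -0.6]
 [ 0.2 -0.1]
 [-0.1 -0.7]
 [ 1.1 -0.7]
 [ 0.9 -0.1]
 [ 0.1  0.4]]
[[-0.8 -0.2]
 [-0.6 -0.3]
 [-0.  -0. ]
 [ 0.9  1. ]
 [ 0.9 -0.8]
 [ 0.2  0.2]
 [ 0.6  1.3]]
red [534.3 163.7  21.6]
grey [525.6  92.2  21.6]
blue [516.8  20.7  21.6]
green [508.1 -50.7  21.6]
amber [ 499.4 -122.2   21.6]
0 [ 5.15893383e+02  2.09414771e+01 -1.24899215e-01] -7.156197875574384
1 [ 5.16529736e+02  2.30420793e+01 -1.15752211e-01] -6.6321131368258035
```

```bash
cat >> h.py <<'E'
YAW=-6.95
def show(tgt,yaw=None):
    s=env.state(); M=R.from_euler('xyz',s['ee_rot'],degrees=True).as_matrix()
    print('t',s['time_s'],'pos',s['ee_pos'].round(1),'w',round(s['gripper_width'],1),'F',s['force'].round(1),'axes',M.round(3).tolist())
    d=np.array(tgt)-s['ee_pos']; 
    ang=np.degrees(np.arctan2(M[1,1],M[0,1])); print('tool y heading',ang,'tilt',M[2,0])
    print('d tool cm',(d@M/10).round(2))
E
python3 - <<'E'
from h import *
show([534,163.5,180])
E
```

```text
t 0.15 pos [137.  558.1 238.3] w 91.5 F [0.3 0.2 0.4] axes [[-0.0, 0.238, 0.971], [-0.001, 0.971, -0.238], [-1.0, -0.001, -0.0]]
tool y heading 76.20549406203996 tilt -0.9999991309283107
d tool cm [  5.87 -28.85  47.96]
```

Call:
{"method": "jog_arm", "body": {"plan": [0.2, -2, 3.4, 0, 0.2, -2, 3.4, 0, 0.2, -2, 3.4, 0, 0.2, -2, 3.4, 0, 0.2, -2, 3.4, 0, 0.2, -2, 3.4, 0, 0.2, -2, 3.4, 0, 0.2, -2, 3.4, 0, 0.2, -2, 3.4, 0, 0.2, -2, 3.4, 0, 0.2, -2, 3.4, 0, 0.2, -2, 3.4, 0], "claw": 9.0, "newtons": 30}}

```text
time_s: 1.15
ee_pos: [477.1, 226.3, 214.7]
ee_rot: [173.4, 90.0, 159.6]
force: [0.3, 0.8, 0.5]
gripper_width: 89.8
```

Call:
{"method": "jog_arm", "body": {"plan": [0.2, 0, 0, 1.16, 0.2, 0, 0, 1.16, 0.2, 0, 0, 1.16, 0.2, 0, 0, 1.16, 0.2, 0, 0, 1.16, 0.2, 0, 0, 1.16, 0.2, 0, 0, 1.16, 0.2, 0, 0, 1.16, 0.2, 0, 0, 1.16, 0.2, 0, 0, 1.16, 0.2, 0, 0, 1.16, 0.2, 0, 0, 1.1]}}

```text
time_s: 2.15
ee_pos: [475.9, 228.0, 190.6]
ee_rot: [-68.1, 90.0, -165.4]
force: [0.1, 0.3, 0.2]
gripper_width: 89.9
```

Run:
```python
from h import *
import cv2
show([534,163.5,160])
s=env.state();np.save('s1.npy',s,allow_pickle=True)
cv2.imwrite("pics/wrist1.png",env.grab_frame("wrist")[:,:,::-1])
```

```text
t 2.15 pos [475.9 228.  190.6] w 89.9 F [0.1 0.3 0.2] axes [[-0.001, 0.992, -0.127], [-0.0, -0.127, -0.992], [-1.0, -0.001, 0.0]]
tool y heading -7.293563721819334 tilt -0.99999982671517
d tool cm [3.06 6.58 5.66]
```

View pics/wrist1.png

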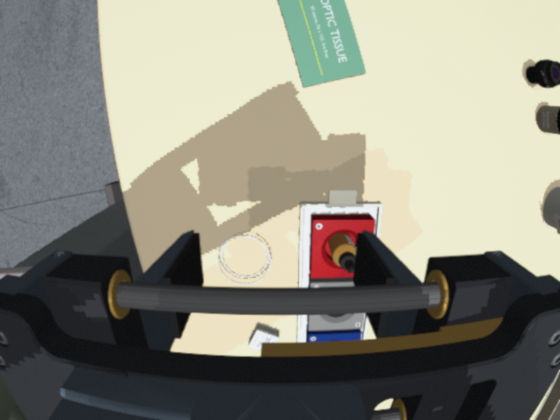

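Run:
```python
from h import *
import cv2
s=np.load('s1.npy',allow_pickle=True).item()
c,sn=np.cos(np.radians(YAW)),np.sin(np.radians(YAW))
rot=lambda u,v,z:[516.84+c*u-sn*v,20.74+sn*u+c*v,z]
pts=[rot(a,144+b,z) for z in (22,25) for a,b in((33,33),(33,-33),(-33,-33),(-33,33))]
print(cam('wrist',pts,s).round(1))
im=cv2.imread("pics/wrist1.png")
for p in cam('wrist',pts[4:],s): cv2.circle(im,tuple(int(round(v)) for v in p),1,(255,255,0),-1)
cv2.imwrite("pics/w1c.png",cv2.resize(im[180:350,270:430],None,fx=3.5,fy=3.5,interpolation=cv2.INTER_CUBIC))
```

```text
[[372.7 219.4]
 [367.2 275.7]
 [308.6 277.5]
 [310.3 220. ]
 [373.5 220.3]
 [367.8 276.9]
 [308.8 278.8]
 [310.6 221. ]]
```

View pics/w1c.png

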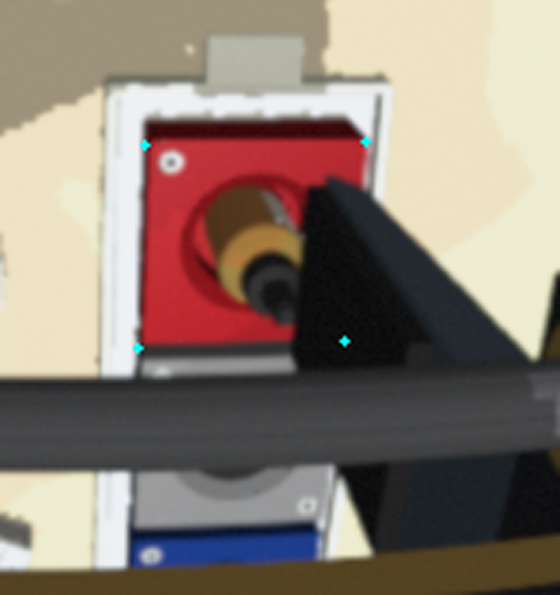

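Call:
{"method": "jog_arm", "body": {"plan": [0.6, 1.32, 1.13, 0, 0.6, 1.32, 1.13, 0, 0.6, 1.32, 1.13, 0, 0.6, 1.32, 1.13, 0, 0.6, 1.32, 1.13, 0, 0, 0, 0, 0, 0, 0, 0, 0]}}

```text
time_s: 2.78
ee_pos: [534.7, 163.6, 160.5]
ee_rot: [-86.6, 89.9, 176.5]
force: [-0.3, 0.7, 0.2]
gripper_width: 89.7
```

Run:
```python
from h import *
import cv2
show([534.3,163.7,51])
for n in ["wrist","top"]: cv2.imwrite(f"pics/{n}2.png",env.grab_frame(n)[:,:,::-1])
```

```text
t 2.7833 pos [534.7 163.6 160.5] w 89.7 F [-0.3  0.7  0.2] axes [[-0.001, 0.993, -0.121], [0.0, -0.121, -0.993], [-1.0, -0.001, 0.0]]
tool y heading -6.958370637892132 tilt -0.9999989078171354
d tool cm [ 1.095e+01 -2.000e-02 -1.000e-02]
```

View pics/wrist2.png

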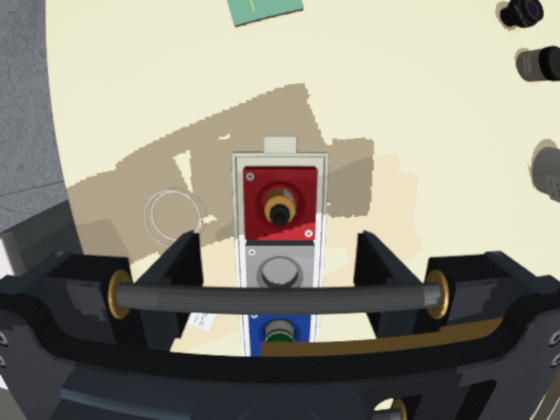

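Call:
{"method": "jog_arm", "body": {"plan": [1.6, 0, 0, 0, 1.6, 0, 0, 0, 1.6, 0, 0, 0, 1.6, 0, 0, 0, 1.6, 0, 0, 0, 1.6, 0, 0, 0, 1, 0, 0, 0, 0.4, 0, 0, 0, 0, 0, 0, 0]}}

```text
time_s: 3.63
ee_pos: [534.1, 164.3, 50.5]
ee_rot: [-74.5, 89.9, -171.4]
force: [0.5, 0.7, -0.5]
gripper_width: 90.2
```

Call:
{"method": "jog_arm", "body": {"plan": [0, 0, 0, 0, 0, 0, 0, 0, 0, 0, 0, 0, 0, 0, 0, 0, 0, 0, 0, 0, 0, 0, 0, 0, 0, 0, 0, 0, 0, 0, 0, 0], "claw": 1.5, "newtons": 30}}

```text
time_s: 4.3
ee_pos: [534.8, 164.0, 51.0]
ee_rot: [151.3, 90.0, 54.3]
force: [0.1, -0.1, 0.5]
gripper_width: 39.2
```

Call:
{"method": "jog_arm", "body": {"plan": [0, 0, 0, 0, 0, 0, 0, 0, 0, 0, 0, 0, 0, 0, 0, 0, 0, 0, 0, 0]}}

```text
time_s: 4.72
ee_pos: [534.9, 164.0, 51.0]
ee_rot: [127.0, 90.0, 30.1]
force: [0.5, 0.1, -0.8]
gripper_width: 25.4
```

Run:
```python
from h import *
import cv2
show([534.3,163.7,51])
for n in ["side"]: cv2.imwrite(f"pics/{n}3.png",env.grab_frame(n)[120:330,200:400,::-1].repeat(3,0).repeat(3,1)[:600])
```

```text
t 4.7167 pos [534.9 164.   51. ] w 25.4 F [ 0.5  0.1 -0.8] axes [[0.0, 0.993, -0.121], [0.0, -0.121, -0.993], [-1.0, 0.0, -0.0]]
tool y heading -6.958420466535456 tilt -0.9999999787519721
d tool cm [-0.   -0.05  0.04]
```

View pics/side3.png

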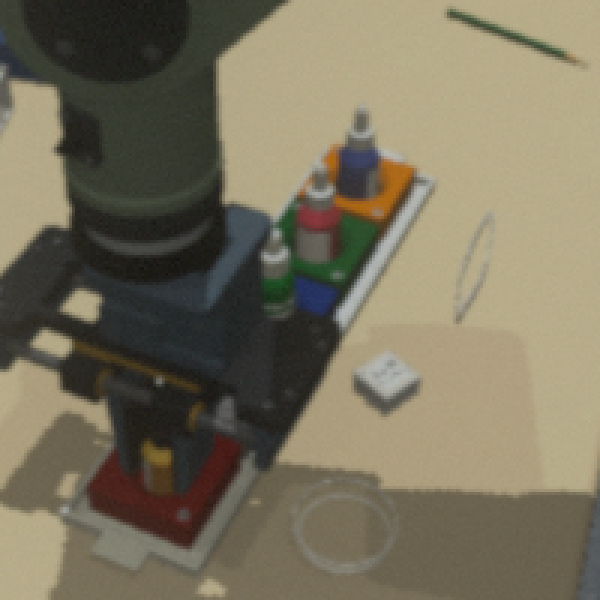

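Call:
{"method": "jog_arm", "body": {"plan": [-0.5, 0, 0, 0, -1, 0, 0, 0, -1.5, 0, 0, 0, -1.5, 0, 0, 0, -0.5, 0, 0, 0, 0, 0, 0, 0]}}

```text
time_s: 5.27
ee_pos: [535.9, 164.3, 103.0]
ee_rot: [113.8, 89.8, 16.9]
force: [0.4, 0.0, -1.0]
gripper_width: 25.3
```

Run:
```python
from h import *
import cv2
show([525.6,92.2,101])
cv2.imwrite(f"pics/side4.png",env.grab_frame("side")[120:330,200:400,::-1].repeat(3,0).repeat(3,1)[:600])
cv2.imwrite(f"pics/wrist4.png",env.grab_frame("wrist")[:,:,::-1])
```

```text
t 5.2667 pos [535.9 164.3 103. ] w 25.3 F [ 0.4  0.  -1. ] axes [[0.004, 0.993, -0.121], [0.001, -0.121, -0.993], [-1.0, 0.004, -0.002]]
tool y heading -6.955106923488866 tilt -0.9999912742126909
d tool cm [ 0.19 -0.15  7.28]
```

View pics/side4.png

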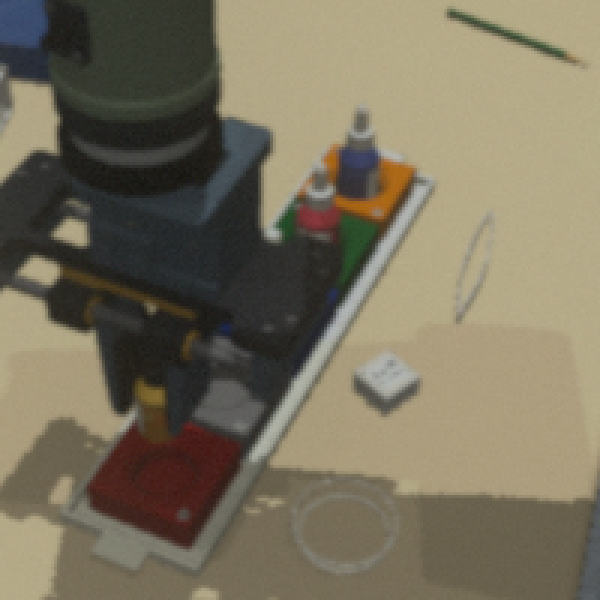

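View pics/wrist4.png

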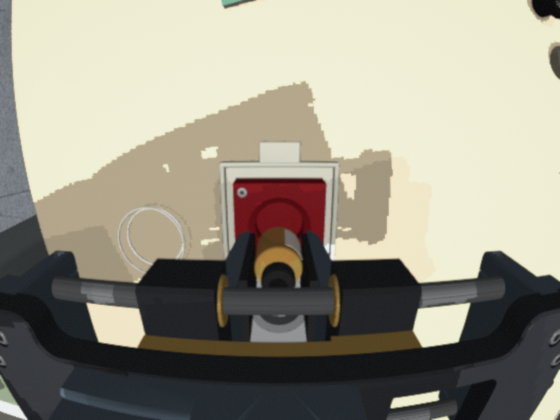

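Call:
{"method": "jog_arm", "body": {"plan": [0, 0, 0.9, 0, 0, 0, 1.8, 0, 0, 0, 1.8, 0, 0, 0, 1.8, 0, 0, -0.1, 0.9, 0, 0, 0, 0, 0, 1, 0, 0, 0, 1, 0, 0, 0, 1, 0, 0, 0, 1, 0, 0, 0, 0.6, 0, 0, 0, 0, 0, 0, 0]}}

```text
time_s: 6.37
ee_pos: [523.8, 92.9, 52.8]
ee_rot: [-75.7, 89.8, -172.7]
force: [0.2, 1.3, -0.2]
gripper_width: 25.3
```

Run:
```python
from h import *
import cv2
show([525.6,92.2,51])
cv2.imwrite(f"pics/wrist5.png",env.grab_frame("wrist")[:,:,::-1])
cv2.imwrite(f"pics/side5.png",env.grab_frame("side")[120:320,200:400,::-1].repeat(3,0).repeat(3,1)[:600])
```

```text
t 6.3667 pos [523.8  92.9  52.8] w 25.3 F [ 0.2  1.3 -0.2] axes [[-0.004, 0.993, -0.12], [-0.001, -0.12, -0.993], [-1.0, -0.004, 0.001]]
tool y heading -6.9165902211878745 tilt -0.999992025389832
d tool cm [0.18 0.18 0.04]
```

View pics/wrist5.png

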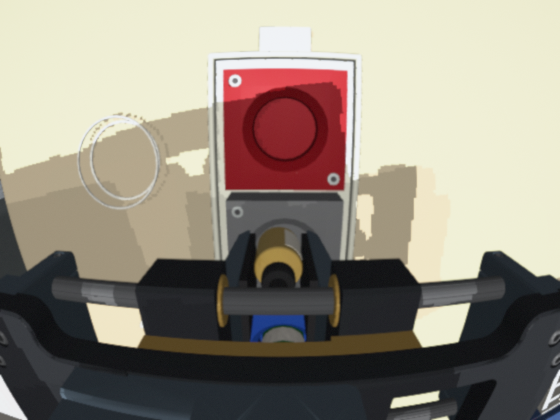

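View pics/side5.png

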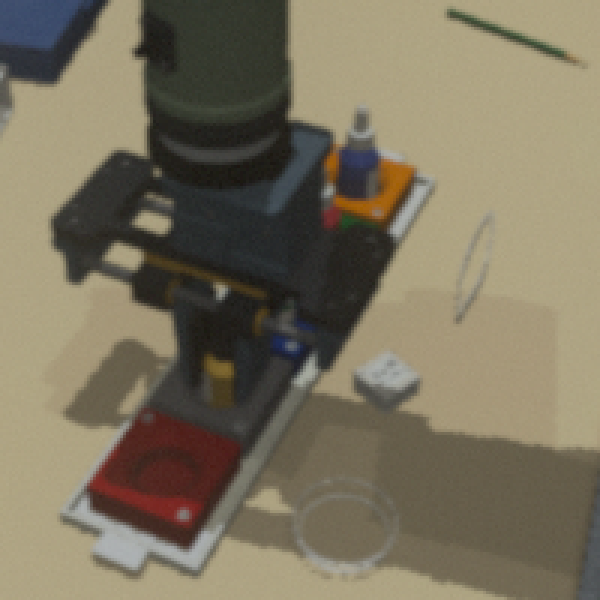

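Call:
{"method": "jog_arm", "body": {"plan": [0.1, 0.25, 0, 0, 0.1, 0, 0, 0, 0, 0, 0, 0]}}

```text
time_s: 6.72
ee_pos: [528.0, 92.4, 53.2]
ee_rot: [111.1, 89.9, 14.2]
force: [0.4, 0.1, -0.4]
gripper_width: 25.1
```

Run:
```python
from h import *
from scipy.optimize import least_squares
show([526.6,92.2,51])
s=dict(ee_pos=np.array([523.8,92.9,52.8]),ee_rot=np.array([-75.7,89.8,-172.7]))
c,sn=np.cos(np.radians(YAW)),np.sin(np.radians(YAW))
obs=np.array([[349,70],[345,191],[225,189],[224,70]])
for Z in (22,24,26):
    g=lambda q:(cam('wrist',[[q[0]+c*a-sn*b,q[1]+sn*a+c*b,Z] for a,b in((33,33),(33,-33),(-33,-33),(-33,33))],s)-obs).ravel()
    r=least_squares(g,[534,164]);print(Z,r.x,r.cost,r.fun.round(1))
```

```text
t 6.7167 pos [528.   92.4  53.2] w 25.1 F [ 0.4  0.1 -0.4] axes [[0.001, 0.993, -0.121], [0.0, -0.121, -0.993], [-1.0, 0.001, -0.0]]
tool y heading -6.960357979702626 tilt -0.9999995399868438
d tool cm [ 0.22 -0.14  0.03]
22 [536.91981176 164.20038346] 4.410703819722723 [-1.6  0.7 -0.4 -1.5  1.8  0.5  0.2  0.1]
24 [536.89319607 164.27357709] 2.360255431925578 [-0.9  0.1  0.2 -0.8  1.1  1.2 -0.4 -0.5]
26 [536.86667857 164.34655409] 3.8516215575639228 [-0.2 -0.6  0.9 -0.1  0.5  1.9 -1.1 -1.2]
```

Call:
{"method": "jog_arm", "body": {"plan": [0.1, -0.05, 0, 0, 0.1, 0, 0, 0, 0, 0, 0, 0]}}

```text
time_s: 6.97
ee_pos: [527.0, 92.4, 51.0]
ee_rot: [129.7, 90.0, 32.8]
force: [-0.1, -0.5, -0.4]
gripper_width: 25.2
```

Call:
{"method": "jog_arm", "body": {"plan": [0, 0, 0, 0, 0, 0, 0, 0, 0, 0, 0, 0, 0, 0, 0, 0, 0, 0, 0, 0, 0, 0, 0, 0, 0, 0, 0, 0], "claw": 8}}

```text
time_s: 7.55
ee_pos: [527.1, 92.4, 50.9]
ee_rot: [-165.0, 90.0, 98.1]
force: [-0.7, -0.1, 0.3]
gripper_width: 68.7
```

Run:
```python
from h import *
import cv2
show([509.6,-50.7,165])
cv2.imwrite(f"pics/wrist6.png",env.grab_frame("wrist")[:,:,::-1])
```

```text
t 7.55 pos [527.1  92.4  50.9] w 68.7 F [-0.7 -0.1  0.3] axes [[-0.0, 0.993, -0.121], [0.0, -0.121, -0.993], [-1.0, -0.0, -0.0]]
tool y heading -6.958206268771582 tilt -0.9999999951221699
d tool cm [-11.41   0.    14.41]
```

View pics/wrist6.png

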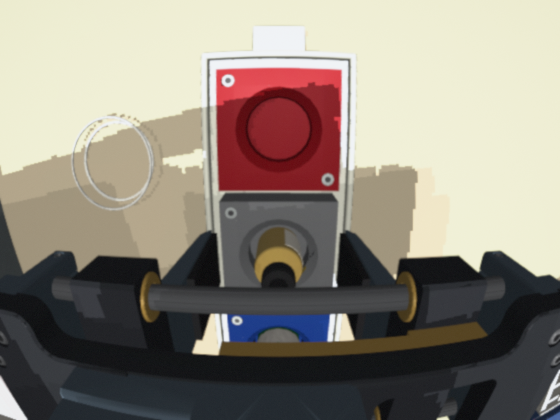

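Call:
{"method": "jog_arm", "body": {"plan": [-1.5, 0, 0, 0, -2.5, 0, 0, 0, -2.5, 0, 0, 0, -1, 0, 1, 0, 0, 0, 2.4, 0, 0, 0, 3, 0, 0, 0, 3, 0, 0, 0, 3, 0, 0, 0, 1.5, 0, 0, 0, 0.5, 0, 0, 0, 0, 0, 0, 0, 0, 0], "claw": 9}}

```text
time_s: 8.6
ee_pos: [509.5, -50.4, 125.7]
ee_rot: [-140.5, 90.0, 122.5]
force: [0.4, 0.3, -0.6]
gripper_width: 89.9
```

Run:
```python
from h import *
import cv2
show([509.6,-50.7,53])
cv2.imwrite(f"pics/wrist7.png",env.grab_frame("wrist")[:,:,::-1])
```

```text
t 8.6 pos [509.5 -50.4 125.7] w 89.9 F [ 0.4  0.3 -0.6] axes [[-0.0, 0.993, -0.122], [0.001, -0.122, -0.993], [-1.0, -0.0, -0.001]]
tool y heading -6.995121364665928 tilt -0.9999997546419783
d tool cm [7.27 0.02 0.03]
```

View pics/wrist7.png

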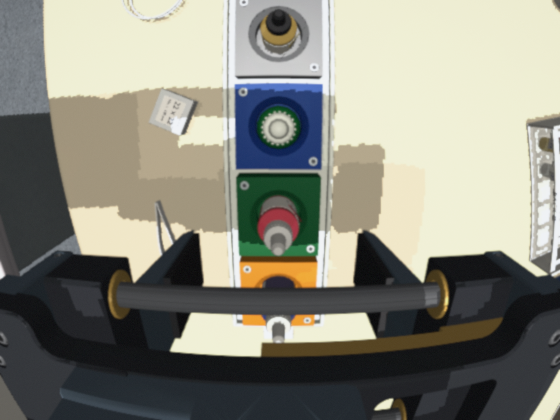

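Call:
{"method": "jog_arm", "body": {"plan": [1.5, 0, 0, 0, 1.8, 0, 0, 0, 1.8, 0, 0, 0, 1.2, 0, 0, 0, 0.7, 0, 0, 0, 0.2, 0, 0, 0, 0, 0, 0, 0, 0, 0, 0, 0]}}

```text
time_s: 9.32
ee_pos: [510.2, -50.2, 54.5]
ee_rot: [96.9, 89.9, -0.1]
force: [0.6, -0.7, 0.0]
gripper_width: 90.1
```

Call:
{"method": "jog_arm", "body": {"plan": [0, 0, 0, 0, 0, 0, 0, 0, 0, 0, 0, 0, 0, 0, 0, 0, 0, 0, 0, 0, 0, 0, 0, 0, 0, 0, 0, 0, 0, 0, 0, 0, 0, 0, 0, 0, 0, 0, 0, 0, 0, 0, 0, 0, 0, 0, 0, 0], "claw": 1.5}}

```text
time_s: 10.32
ee_pos: [509.6, -50.5, 53.9]
ee_rot: [-136.3, 90.0, 126.7]
force: [-0.4, -1.0, -0.4]
gripper_width: 29.4
```

Call:
{"method": "jog_arm", "body": {"plan": [-0.7, 0, 0, 0, -1.5, 0, 0, 0, -2, 0, 0, 0, -2, 0, 0, 0, -2, 0, 0, 0, -1.4, 0, 0, 0, -0.9, 0, 0, 0, 0, 0, 0, 0, 0, 0, 0, 0]}}

```text
time_s: 11.07
ee_pos: [509.5, -50.5, 159.0]
ee_rot: [105.1, 90.0, 8.2]
force: [0.2, -0.8, -1.1]
gripper_width: 29.0
```

Run:
```python
from h import *
import cv2
show([535.8,163.7,155])
cv2.imwrite(f"pics/side8.png",env.grab_frame("side")[60:260,200:400,::-1].repeat(3,0).repeat(3,1)[:600])
```

```text
t 11.0667 pos [509.5 -50.5 159. ] w 29.0 F [ 0.2 -0.8 -1.1] axes [[0.0, 0.993, -0.121], [0.0, -0.121, -0.993], [-1.0, 0.0, -0.0]]
tool y heading -6.9578171510510165 tilt -0.9999999373089654
d tool cm [ 4.000e-01  2.000e-02 -2.158e+01]
```

View pics/side8.png

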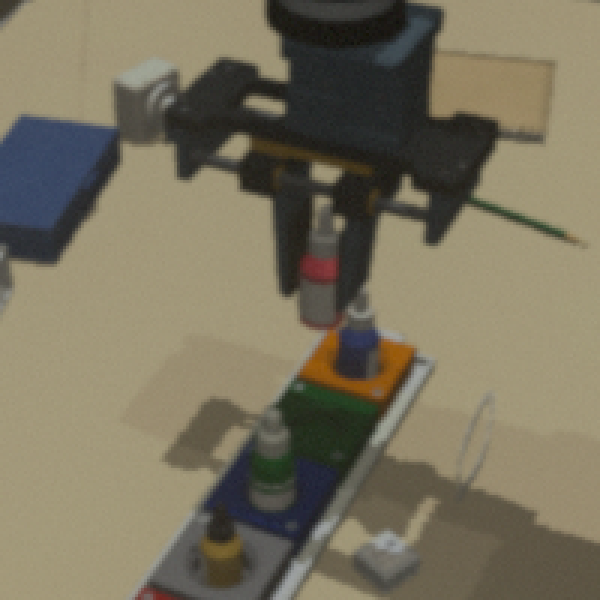

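Red bottle is held upright, clear of everything. Move it 21.6 cm back along the row.

Call:
{"method": "jog_arm", "body": {"plan": [0, 0, -0.8, 0, 0, 0, -1.8, 0, 0, 0, -2.8, 0, 0, 0, -3.2, 0, 0, 0, -3.2, 0, 0, 0, -3.2, 0, 0, 0, -2.8, 0, 0, 0, -2, 0, 0, 0, -1.2, 0, 0, 0, -0.6, 0, 0, 0, 0, 0, 0, 0, 0, 0]}}

```text
time_s: 12.12
ee_pos: [535.4, 163.3, 158.5]
ee_rot: [-48.3, 89.9, -145.2]
force: [0.2, 0.3, -0.2]
gripper_width: 29.6
```

Call:
{"method": "jog_arm", "body": {"plan": [1, 0, 0, 0, 1.5, 0, 0, 0, 1.5, 0, 0, 0, 1.5, 0, 0, 0, 1.5, 0, 0, 0, 1, 0, 0, 0, 0.5, 0, 0, 0, 0, 0, 0, 0]}}

```text
time_s: 12.78
ee_pos: [535.0, 163.0, 72.7]
ee_rot: [-67.1, 89.9, -164.1]
force: [0.4, 0.0, -0.8]
gripper_width: 29.7
```

Run:
```python
from h import *
import cv2
show([535.8,163.7,54])
cv2.imwrite(f"pics/wrist9.png",env.grab_frame("wrist")[:,:,::-1])
cv2.imwrite(f"pics/side9.png",env.grab_frame("side")[130:330,200:400,::-1].repeat(3,0).repeat(3,1)[:600])
```

```text
t 12.7833 pos [535.  163.   72.7] w 29.7 F [ 0.4  0.  -0.8] axes [[-0.002, 0.993, -0.122], [-0.001, -0.122, -0.993], [-1.0, -0.002, 0.001]]
tool y heading -7.013714906791171 tilt -0.999996682471658
d tool cm [ 1.87  0.07 -0.08]
```

View pics/wrist9.png

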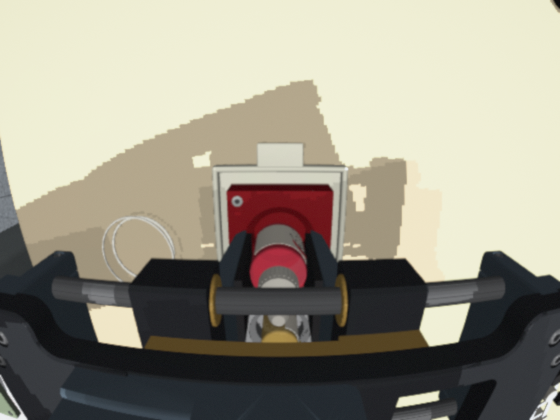

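View pics/side9.png

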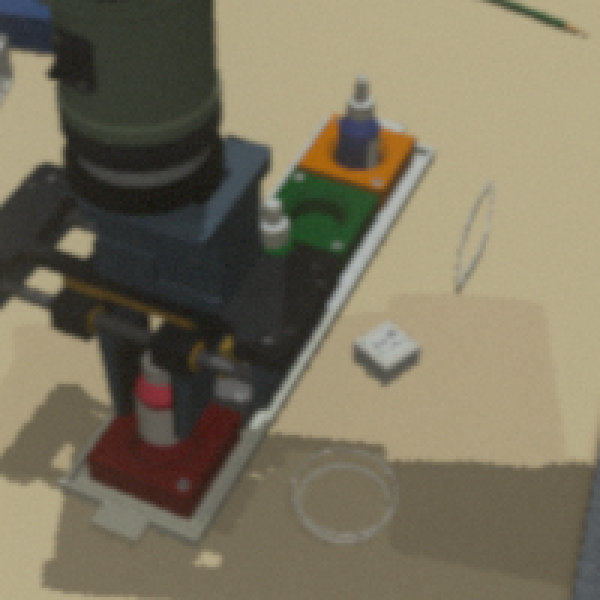

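Call:
{"method": "jog_arm", "body": {"plan": [0.6, 0.07, -0.08, 0, 0.6, 0, 0, 0, 0.4, 0, 0, 0, 0.25, 0, 0, 0, 0, 0, 0, 0]}}

```text
time_s: 13.3
ee_pos: [536.1, 164.5, 54.8]
ee_rot: [-70.6, 89.9, -167.5]
force: [0.1, 0.2, -0.3]
gripper_width: 29.4
```

Call:
{"method": "jog_arm", "body": {"plan": [0, 0, 0, 0, 0, 0, 0, 0, 0, 0, 0, 0, 0, 0, 0, 0, 0, 0, 0, 0, 0, 0, 0, 0, 0, 0, 0, 0], "claw": 9}}

```text
time_s: 13.88
ee_pos: [536.6, 164.6, 55.6]
ee_rot: [125.0, 90.0, 28.0]
force: [-0.7, -0.5, 0.6]
gripper_width: 73.0
```

Run:
```python
from h import *
import cv2
show([518.3,20.7,125])
cv2.imwrite(f"pics/wrist10.png",env.grab_frame("wrist")[:,:,::-1])
```

```text
t 13.8833 pos [536.6 164.6  55.6] w 73.0 F [-0.7 -0.5  0.6] axes [[0.0, 0.993, -0.121], [0.0, -0.121, -0.993], [-1.0, 0.0, -0.0]]
tool y heading -6.953653177438914 tilt -0.9999999700242435
d tool cm [-6.95 -0.08 14.5 ]
```

View pics/wrist10.png

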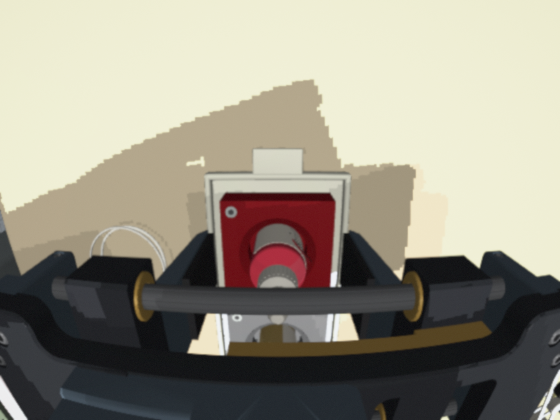

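Call:
{"method": "jog_arm", "body": {"plan": [-1.5, 0, 0, 0, -2.5, 0, 0, 0, -2.2, 0, 0, 0, -0.8, 0, 1, 0, 0, -0.08, 2.4, 0, 0, 0, 3, 0, 0, 0, 3, 0, 0, 0, 3, 0, 0, 0, 1.6, 0, 0, 0, 0.5, 0, 0, 0, 0, 0, 0, 0, 0, 0]}}

```text
time_s: 14.93
ee_pos: [518.1, 20.9, 125.2]
ee_rot: [-142.9, 90.0, 120.1]
force: [1.2, -0.3, 0.9]
gripper_width: 90.1
```

Run:
```python
from h import *
import cv2
show([518.3,20.7,54])
cv2.imwrite(f"pics/wrist11.png",env.grab_frame("wrist")[:,:,::-1])
```

```text
t 14.9333 pos [518.1  20.9 125.2] w 90.1 F [ 1.2 -0.3  0.9] axes [[-0.0, 0.993, -0.122], [0.001, -0.122, -0.993], [-1.0, -0.0, -0.0]]
tool y heading -6.994699782994003 tilt -0.9999998214070878
d tool cm [7.12 0.02 0.02]
```

View pics/wrist11.png

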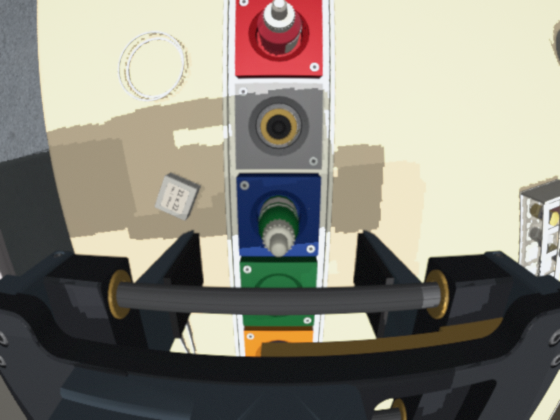

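Red sits upright in red; amber stands in grey. Now the green bottle.

Call:
{"method": "jog_arm", "body": {"plan": [1.5, 0, 0, 0, 1.8, 0, 0, 0, 1.8, 0, 0, 0, 1.1, 0, 0, 0, 0.7, 0, 0, 0, 0.2, 0, 0, 0, 0, 0, 0, 0, 0, 0, 0, 0]}}

```text
time_s: 15.65
ee_pos: [518.8, 21.2, 54.9]
ee_rot: [104.7, 89.9, 7.8]
force: [-0.2, -0.0, 0.1]
gripper_width: 89.8
```

Call:
{"method": "jog_arm", "body": {"plan": [0, 0, 0, 0, 0, 0, 0, 0, 0, 0, 0, 0, 0, 0, 0, 0, 0, 0, 0, 0, 0, 0, 0, 0, 0, 0, 0, 0, 0, 0, 0, 0, 0, 0, 0, 0, 0, 0, 0, 0, 0, 0, 0, 0, 0, 0, 0, 0], "claw": 1.5}}

```text
time_s: 16.65
ee_pos: [518.2, 20.7, 54.4]
ee_rot: [-153.0, 90.0, 110.0]
force: [-0.5, 0.3, -0.6]
gripper_width: 29.5
```

Call:
{"method": "jog_arm", "body": {"plan": [-0.7, 0, 0, 0, -1.5, 0, 0, 0, -2, 0, 0, 0, -1.2, 0, 0, 0, -0.6, 0, 0, 0, 0, 0, 0, 0, 0, 0, 0, 0]}}

```text
time_s: 17.23
ee_pos: [518.0, 20.8, 114.4]
ee_rot: [168.2, 90.0, 71.2]
force: [0.6, -0.5, 0.2]
gripper_width: 28.8
```

Run:
```python
from h import *
import cv2
show([509.6,-50.7,112])
cv2.imwrite(f"pics/side12.png",env.grab_frame("side")[60:260,200:400,::-1].repeat(3,0).repeat(3,1)[:600])
```

```text
t 17.2333 pos [518.   20.8 114.4] w 28.8 F [ 0.6 -0.5  0.2] axes [[0.0, 0.993, -0.121], [0.0, -0.121, -0.993], [-1.0, 0.0, -0.0]]
tool y heading -6.956446498260655 tilt -0.9999999931657031
d tool cm [0.24 0.03 7.19]
```

View pics/side12.png

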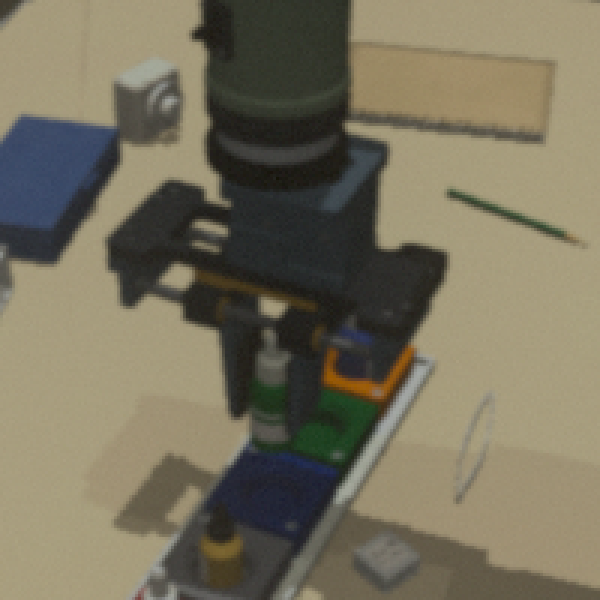

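Green bottle is held upright. Over to the green block, then down to TCP z ≈ 54.5.

Call:
{"method": "jog_arm", "body": {"plan": [0, 0, 0.7, 0, 0, 0, 1.4, 0, 0, 0, 1.8, 0, 0, 0, 1.6, 0, 0, 0, 1, 0, 0, 0, 0.5, 0, 0, 0, 0.2, 0, 0, 0, 0, 0, 0, 0, 0, 0]}}

```text
time_s: 18.03
ee_pos: [509.5, -50.4, 114.3]
ee_rot: [-142.5, 90.0, 120.5]
force: [0.2, 0.2, 0.2]
gripper_width: 29.6
```

Call:
{"method": "jog_arm", "body": {"plan": [0.6, 0, 0, 0, 1.2, 0, 0, 0, 1.4, 0, 0, 0, 1, 0, 0, 0, 0.5, 0, 0, 0, 0, 0, 0, 0, 0, 0, 0, 0]}}

```text
time_s: 18.62
ee_pos: [509.6, -50.6, 67.3]
ee_rot: [-107.8, 90.0, 155.2]
force: [0.5, -0.6, -0.1]
gripper_width: 29.5
```

Run:
```python
from h import *
import cv2
show([509.6,-50.7,54.5])
cv2.imwrite(f"pics/wrist13.png",env.grab_frame("wrist")[:,:,::-1])
```

```text
t 18.6167 pos [509.6 -50.6  67.3] w 29.5 F [ 0.5 -0.6 -0.1] axes [[-0.0, 0.993, -0.121], [0.0, -0.121, -0.993], [-1.0, -0.0, -0.0]]
tool y heading -6.939856486803992 tilt -0.9999999333295232
d tool cm [1.28 0.   0.01]
```

View pics/wrist13.png

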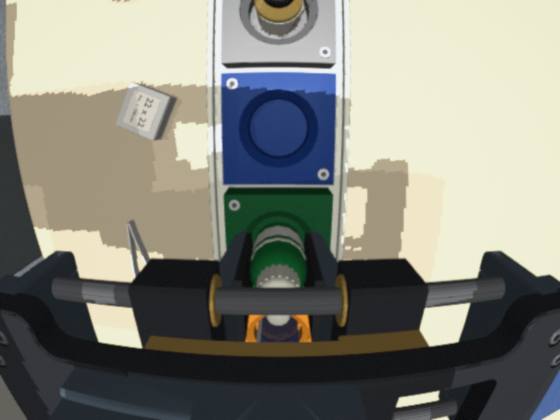

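Call:
{"method": "jog_arm", "body": {"plan": [0.4, 0, 0, 0, 0.4, 0, 0, 0, 0.3, 0, 0, 0, 0.15, 0, 0, 0, 0, 0, 0, 0]}}

```text
time_s: 19.08
ee_pos: [509.3, -50.8, 54.6]
ee_rot: [-102.6, 90.0, 160.4]
force: [0.1, 0.0, -0.9]
gripper_width: 29.2
```

Call:
{"method": "jog_arm", "body": {"plan": [0, 0, 0, 0, 0, 0, 0, 0, 0, 0, 0, 0, 0, 0, 0, 0, 0, 0, 0, 0, 0, 0, 0, 0, 0, 0, 0, 0], "claw": 9}}

```text
time_s: 19.67
ee_pos: [509.5, -50.7, 55.0]
ee_rot: [139.5, 90.0, 42.6]
force: [0.1, -0.1, -0.4]
gripper_width: 73.4
```

Call:
{"method": "jog_arm", "body": {"plan": [-1.5, 0, 0, 0, -2.5, 0, 0, 0, -2.2, 0, 0, 0, -0.8, 0, 0.6, 0, 0, 0, 1.6, 0, 0, 0, 2.2, 0, 0, 0, 1.6, 0, 0, 0, 0.9, 0, 0, 0, 0.3, 0, 0, 0, 0, 0, 0, 0, 0, 0]}}

```text
time_s: 20.58
ee_pos: [500.6, -121.9, 124.6]
ee_rot: [-130.8, 90.0, 132.2]
force: [-0.2, 0.5, -0.2]
gripper_width: 89.6
```

Run:
```python
from h import *
import cv2
show([500.9,-122.2,54])
cv2.imwrite(f"pics/wrist14.png",env.grab_frame("wrist")[:,:,::-1])
```

```text
t 20.5833 pos [ 500.6 -121.9  124.6] w 89.6 F [-0.2  0.5 -0.2] axes [[-0.001, 0.993, -0.121], [0.001, -0.121, -0.993], [-1.0, -0.001, -0.001]]
tool y heading -6.971672048702206 tilt -0.9999996477276116
d tool cm [7.06 0.04 0.03]
```

View pics/wrist14.png

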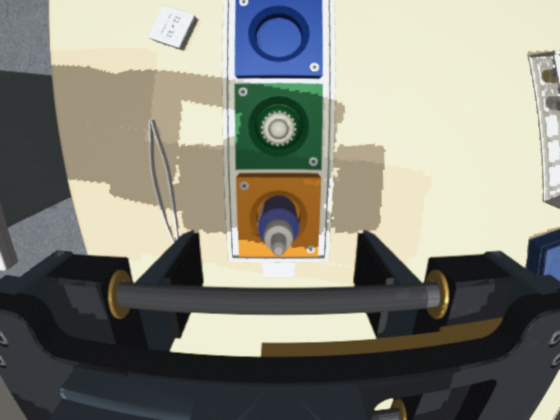

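Green is upright in green. Grasp blue and lift it above the green cap.

Call:
{"method": "jog_arm", "body": {"plan": [1.5, 0, 0, 0, 1.8, 0, 0, 0, 1.8, 0, 0, 0, 1.1, 0, 0, 0, 0.6, 0, 0, 0, 0.2, 0, 0, 0, 0, 0, 0, 0, 0, 0, 0, 0]}}

```text
time_s: 21.3
ee_pos: [501.4, -122.1, 55.5]
ee_rot: [87.5, 89.9, -9.4]
force: [-0.4, 0.8, -0.3]
gripper_width: 89.9
```

Call:
{"method": "jog_arm", "body": {"plan": [0, 0, 0, 0, 0, 0, 0, 0, 0, 0, 0, 0, 0, 0, 0, 0, 0, 0, 0, 0, 0, 0, 0, 0, 0, 0, 0, 0, 0, 0, 0, 0, 0, 0, 0, 0, 0, 0, 0, 0, 0, 0, 0, 0, 0, 0, 0, 0], "claw": 1.5}}

```text
time_s: 22.3
ee_pos: [500.7, -122.2, 54.9]
ee_rot: [-136.2, 90.0, 126.9]
force: [0.6, -0.5, -0.9]
gripper_width: 29.1
```

Call:
{"method": "jog_arm", "body": {"plan": [-0.7, 0, 0, 0, -1.5, 0, 0, 0, -2, 0, 0, 0, -2, 0, 0, 0, -2, 0, 0, 0, -1.4, 0, 0, 0, -0.9, 0, 0, 0, 0, 0, 0, 0, 0, 0, 0, 0]}}

```text
time_s: 23.05
ee_pos: [500.6, -122.2, 160.0]
ee_rot: [97.7, 90.0, 0.8]
force: [-0.9, 1.3, -0.6]
gripper_width: 29.3
```

Run:
```python
from h import *
import cv2
show([518.3,20.7,155])
cv2.imwrite(f"pics/side15.png",env.grab_frame("side")[60:260,200:400,::-1].repeat(3,0).repeat(3,1)[:600])
```

```text
t 23.05 pos [ 500.6 -122.2  160. ] w 29.3 F [-0.9  1.3 -0.6] axes [[0.0, 0.993, -0.121], [0.0, -0.121, -0.993], [-1.0, 0.0, -0.0]]
tool y heading -6.953230250459681 tilt -0.9999999763133214
d tool cm [  0.5    0.02 -14.39]
```

View pics/side15.png

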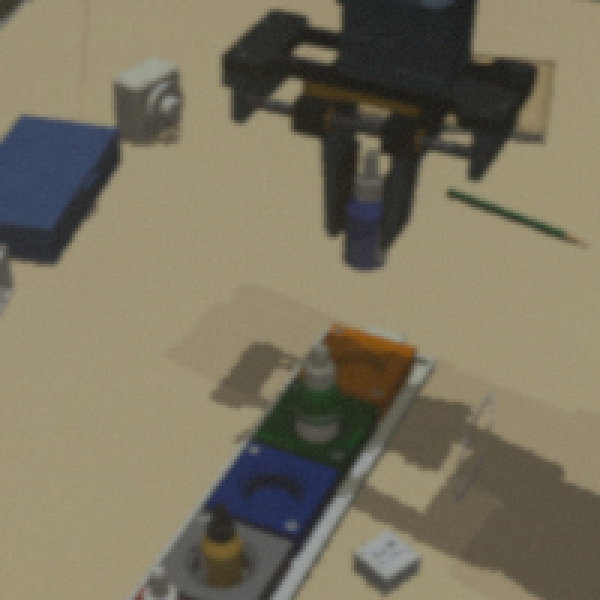

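Blue is held upright and clear.

Call:
{"method": "jog_arm", "body": {"plan": [0, 0, -0.8, 0, 0, 0, -1.6, 0, 0, 0, -2.4, 0, 0, 0, -2.8, 0, 0, 0, -2.6, 0, 0, 0, -2, 0, 0, 0, -1.2, 0, 0, 0, -0.7, 0, 0, 0, -0.3, 0, 0, 0, 0, 0, 0, 0, 0, 0]}}

```text
time_s: 24.02
ee_pos: [518.1, 20.1, 159.7]
ee_rot: [-47.9, 90.0, -144.9]
force: [-0.2, -0.2, -0.1]
gripper_width: 29.6
```

Call:
{"method": "jog_arm", "body": {"plan": [1, 0, 0, 0, 1.7, 0, 0, 0, 1.7, 0, 0, 0, 1.7, 0, 0, 0, 1.5, 0, 0, 0, 1, 0, 0, 0, 0.6, 0, 0, 0, 0, 0, 0, 0, 0, 0, 0, 0]}}

```text
time_s: 24.77
ee_pos: [518.4, 20.5, 68.0]
ee_rot: [124.8, 90.0, 27.8]
force: [-0.6, 0.0, -0.9]
gripper_width: 29.7
```

Run:
```python
from h import *
import cv2
show([518.3,20.7,55])
cv2.imwrite(f"pics/wrist16.png",env.grab_frame("wrist")[:,:,::-1])
```

```text
t 24.7667 pos [518.4  20.5  68. ] w 29.7 F [-0.6  0.  -0.9] axes [[0.0, 0.993, -0.122], [0.0, -0.122, -0.993], [-1.0, 0.0, -0.0]]
tool y heading -6.981517078514058 tilt -0.9999999869723473
d tool cm [ 1.3  -0.01 -0.02]
```

View pics/wrist16.png

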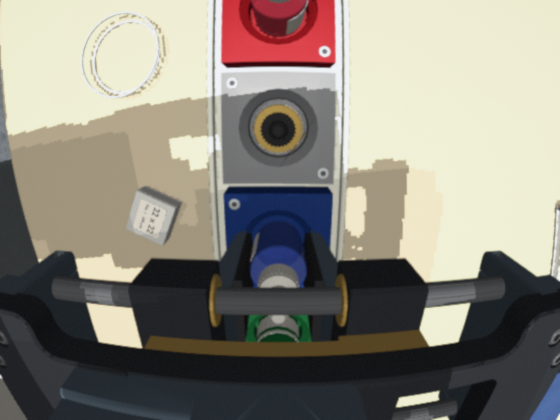

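Call:
{"method": "jog_arm", "body": {"plan": [0.4, 0, 0, 0, 0.4, 0, 0, 0, 0.3, 0, 0, 0, 0.18, 0, 0, 0, 0, 0, 0, 0]}}

```text
time_s: 25.23
ee_pos: [518.2, 20.8, 55.0]
ee_rot: [-108.4, 90.0, 154.6]
force: [1.2, 0.2, -0.1]
gripper_width: 29.4
```

Call:
{"method": "jog_arm", "body": {"plan": [0, 0, 0, 0, 0, 0, 0, 0, 0, 0, 0, 0, 0, 0, 0, 0, 0, 0, 0, 0, 0, 0, 0, 0, 0, 0, 0, 0], "claw": 9}}

```text
time_s: 25.82
ee_pos: [518.3, 20.7, 55.2]
ee_rot: [138.1, 90.0, 41.2]
force: [0.2, 0.1, -0.2]
gripper_width: 73.6
```

Call:
{"method": "jog_arm", "body": {"plan": [-1.5, 0, 0, 0, -2.5, 0, 0, 0, -2.2, 0, 0, 0, -0.8, 0, -0.6, 0, 0, 0, -1.6, 0, 0, 0, -2.2, 0, 0, 0, -1.6, 0, 0, 0, -0.9, 0, 0, 0, -0.3, 0, 0, 0, 0, 0, 0, 0, 0, 0]}}

```text
time_s: 26.73
ee_pos: [526.6, 91.9, 124.8]
ee_rot: [-55.8, 89.9, -152.7]
force: [0.6, 0.2, -0.9]
gripper_width: 90.2
```

Run:
```python
from h import *
import cv2
show([527.1,92.2,51])
cv2.imwrite(f"pics/wrist17.png",env.grab_frame("wrist")[:,:,::-1])
```

```text
t 26.7333 pos [526.6  91.9 124.8] w 90.2 F [ 0.6  0.2 -0.9] axes [[-0.001, 0.993, -0.121], [-0.0, -0.121, -0.993], [-1.0, -0.001, 0.001]]
tool y heading -6.939763125312062 tilt -0.999999573568446
d tool cm [ 7.38  0.05 -0.04]
```

View pics/wrist17.png

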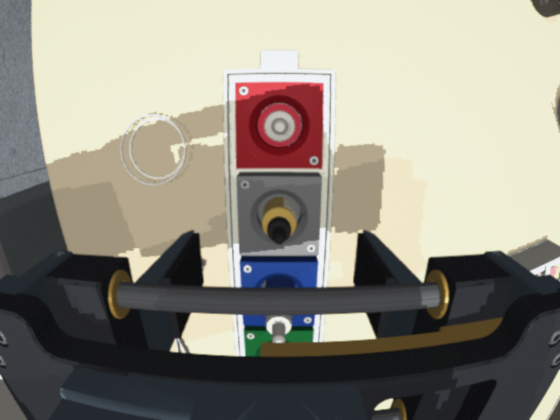

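Call:
{"method": "jog_arm", "body": {"plan": [1.5, 0, 0, 0, 1.8, 0, 0, 0, 1.8, 0, 0, 0, 1.2, 0, 0, 0, 0.8, 0, 0, 0, 0.3, 0, 0, 0, 0, 0, 0, 0, 0, 0, 0, 0]}}

```text
time_s: 27.45
ee_pos: [527.4, 92.0, 51.6]
ee_rot: [107.9, 89.9, 10.9]
force: [0.4, 0.4, 0.6]
gripper_width: 90.2
```

Call:
{"method": "jog_arm", "body": {"plan": [0, 0, 0, 0, 0, 0, 0, 0, 0, 0, 0, 0, 0, 0, 0, 0, 0, 0, 0, 0, 0, 0, 0, 0, 0, 0, 0, 0, 0, 0, 0, 0, 0, 0, 0, 0, 0, 0, 0, 0, 0, 0, 0, 0, 0, 0, 0, 0], "claw": 1.5}}

```text
time_s: 28.45
ee_pos: [527.0, 92.2, 51.1]
ee_rot: [153.9, 90.0, 56.9]
force: [0.0, -0.2, 0.1]
gripper_width: 25.1
```

Call:
{"method": "jog_arm", "body": {"plan": [-0.7, 0, 0, 0, -1.5, 0, 0, 0, -2, 0, 0, 0, -2, 0, 0, 0, -2, 0, 0, 0, -1.5, 0, 0, 0, -1, 0, 0, 0, 0, 0, 0, 0, 0, 0, 0, 0]}}

```text
time_s: 29.2
ee_pos: [526.8, 92.2, 158.3]
ee_rot: [119.3, 90.0, 22.3]
force: [-0.1, -0.5, -0.3]
gripper_width: 25.4
```

Run:
```python
from h import *
import cv2
show([500.9,-122.2,155])
cv2.imwrite(f"pics/side18.png",env.grab_frame("side")[60:260,200:400,::-1].repeat(3,0).repeat(3,1)[:600])
```

```text
t 29.2 pos [526.8  92.2 158.3] w 25.4 F [-0.1 -0.5 -0.3] axes [[0.0, 0.993, -0.121], [0.0, -0.121, -0.993], [-1.0, 0.0, -0.0]]
tool y heading -6.957585438097518 tilt -0.999999896221436
d tool cm [3.200e-01 2.000e-02 2.159e+01]
```

View pics/side18.png

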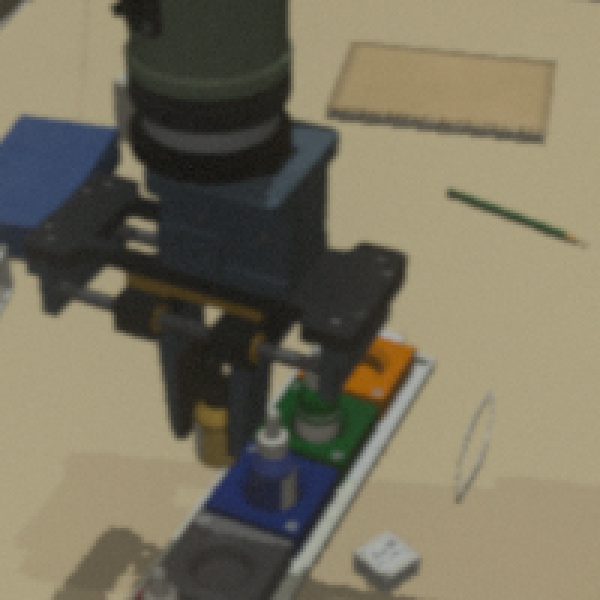

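Call:
{"method": "jog_arm", "body": {"plan": [0, 0, 0.8, 0, 0, 0, 1.8, 0, 0, 0, 2.8, 0, 0, 0, 3.2, 0, 0, 0, 3.2, 0, 0, 0, 3.2, 0, 0, 0, 2.8, 0, 0, 0, 2, 0, 0, 0, 1.2, 0, 0, 0, 0.6, 0, 0, 0, 0, 0, 0, 0, 0, 0]}}

```text
time_s: 30.25
ee_pos: [500.6, -121.7, 157.7]
ee_rot: [-132.6, 89.9, 130.5]
force: [-0.1, 0.2, -0.8]
gripper_width: 25.2
```

Call:
{"method": "jog_arm", "body": {"plan": [1, 0, 0, 0, 1.7, 0, 0, 0, 1.7, 0, 0, 0, 1.7, 0, 0, 0, 1.5, 0, 0, 0, 1, 0, 0, 0, 0.6, 0, 0, 0, 0.2, 0, 0, 0, 0, 0, 0, 0, 0, 0, 0, 0]}}

```text
time_s: 31.08
ee_pos: [501.3, -122.1, 64.6]
ee_rot: [87.2, 89.9, -9.8]
force: [-0.8, 0.4, -0.8]
gripper_width: 25.3
```

Run:
```python
from h import *
import cv2
show([500.9,-122.2,51.2])
cv2.imwrite(f"pics/wrist19.png",env.grab_frame("wrist")[:,:,::-1])
```

```text
t 31.0833 pos [ 501.3 -122.1   64.6] w 25.3 F [-0.8  0.4 -0.8] axes [[0.001, 0.993, -0.121], [-0.0, -0.121, -0.993], [-1.0, 0.001, 0.0]]
tool y heading -6.938630884156288 tilt -0.9999992211422142
d tool cm [ 1.34 -0.04  0.01]
```

View pics/wrist19.png

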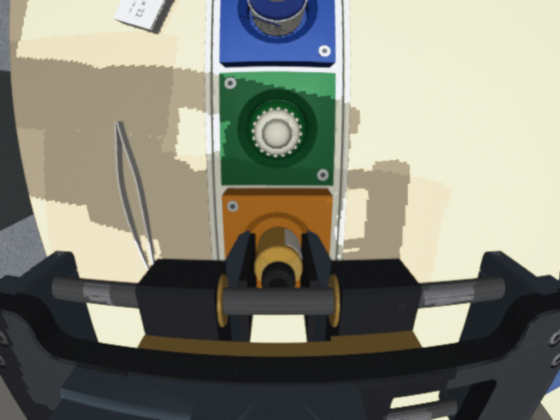

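Call:
{"method": "jog_arm", "body": {"plan": [0.4, 0, 0, 0, 0.4, 0, 0, 0, 0.3, 0, 0, 0, 0.2, 0, 0, 0, 0, 0, 0, 0, 0, 0, 0, 0]}}

```text
time_s: 31.63
ee_pos: [500.8, -122.2, 51.1]
ee_rot: [-165.6, 90.0, 97.5]
force: [0.5, -0.2, 0.2]
gripper_width: 25.3
```

Call:
{"method": "jog_arm", "body": {"plan": [0, 0, 0, 0, 0, 0, 0, 0, 0, 0, 0, 0, 0, 0, 0, 0, 0, 0, 0, 0, 0, 0, 0, 0, 0, 0, 0, 0, 0, 0, 0, 0], "claw": 9}}

```text
time_s: 32.3
ee_pos: [500.8, -122.2, 51.1]
ee_rot: [163.5, 90.0, 66.5]
force: [0.3, 0.1, -0.2]
gripper_width: 75.7
```

Call:
{"method": "jog_arm", "body": {"plan": [-1.5, 0, 0, 0, -2.5, 0, 0, 0, -3, 0, 0, 0, -3, 0, 0, 0, -2, 0, 0, 0, -1, 0, 2, 0, 0, 0, 3, 0, 0, 0, 3, 0, 0, 0, 3, 0, 0, 0, 2, 0, 0, 0, 0, 0, 0, 0, 0, 0]}}

```text
time_s: 33.3
ee_pos: [484.7, -251.7, 180.9]
ee_rot: [-152.4, 89.9, 110.5]
force: [0.5, 1.1, -0.6]
gripper_width: 90.0
```

Run:
```python
from h import *
import cv2
show([500.9,-122.2,51.2])
cv2.imwrite("pics/wrist20.png",env.grab_frame("wrist")[:,:,::-1])
cv2.imwrite("pics/side20.png",env.grab_frame("side")[140:320,200:380,::-1].repeat(3,0).repeat(3,1))
cv2.imwrite("pics/top20.png",env.grab_frame("top")[160:290,160:370,::-1].repeat(3,0).repeat(3,1))
```

```text
t 33.3 pos [ 484.7 -251.7  180.9] w 90.0 F [ 0.5  1.1 -0.6] axes [[-0.0, 0.992, -0.123], [0.001, -0.123, -0.992], [-1.0, -0.0, -0.001]]
tool y heading -7.081433005299925 tilt -0.9999995974125833
d tool cm [ 12.98   0.02 -13.04]
```

View pics/wrist20.png

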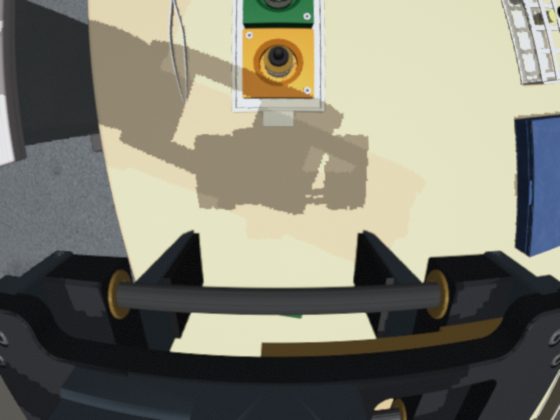

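View pics/side20.png

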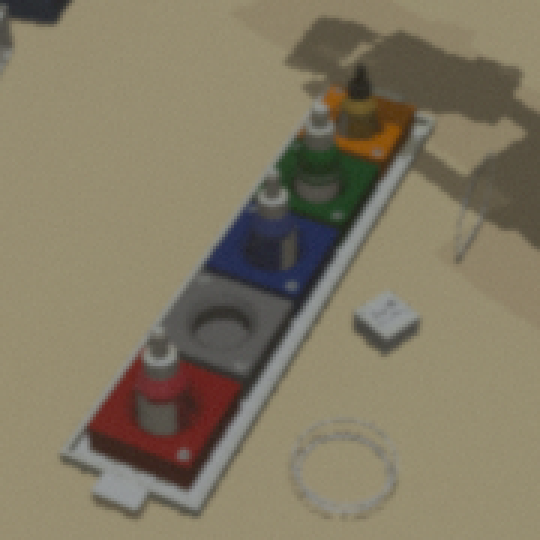

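View pics/top20.png

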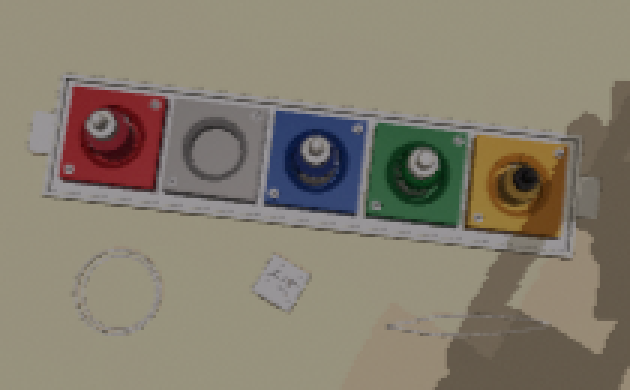

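```bash
python3 -c "
from workcell import env
env.job_done()"
```

```text
the job is handed in; nothing more can be done
```

All four bottles now stand upright in the block of their own colour, the grey block is empty again, and the job is handed in. It took about 33 s of the 136 s allowed.

I parked amber in the grey block, then moved red, green and blue to their own blocks, and finally amber to its own.

**Last checks:** in the final side, top and wrist pictures, the bottles sit inside their wells. The petri dish shows no visible shift from its starting place, and the gripper was open and well clear.

**Fully down:** I judged this from those pictures and from the gripper height. Blue, green and amber were let go within about 0.5 mm of the height they were picked up at. Red was let go about 1–1.5 mm higher and dropped into its well.

**Disagreements:** the cameras differed by about 2–3 mm on where the row of blocks lies. I used a value in between, and it lined up in the later wrist pictures. No check failed.

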